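# Hang the yellow sleeve's carrier on the conveyor track

### The arm

A 6-joint arm with a two-finger parallel gripper is mounted at the origin on the work surface. World frame = base frame: x ahead of the robot, y to its left, z up, the work surface at z = 0. Lengths are in mm, angles in rad, forces in N, time in s.
With the tool pointing down it reaches from about 275 to 750 mm from the base axis. Payload 10.2 kg.
Tool frame: the origin (TCP) lies between the finger pads; the fingertips stand 22 mm ahead of it and the grasp point (between the pads) lies 3 mm ahead of it (ctrl.nose_length is the distance from the TCP to the fingertips, in mm); z points along the fingers, y is the line along which they close (so a half turn about z gives the same grasp; the last joint's range is limited). The gripper opens to 85 mm and grips with 20 to 120 N. Pads are 22 mm wide; open, the fingers measure 114 mm over their backs; the gripper's body (76 mm by 85 mm) begins 54 mm behind the grasp point. The pads swing forward as they close: fully open they stand 13 mm farther back than shut.
Start: joints at [-1.571, 0.313, 1.498, -0, 1.331, -0.223], TCP at [115.991, -512.033, 253.294] pointing down, gripper open.
Joint ranges: [-2.94, 2.94], [-0.97, 2.17], [0.19, 2.56], [-1.23, 4.37], [0.02, 3.11], [-2.88, 2.88]. Speed limits (rad/s): [2.39, 2.39, 3.01, 3.14, 3.14, 3.14].

### API

Orientations are given as a unit quaternion [w, x, y, z].
In Python, from rig import sense, imaging, ctrl gives the robot as it stands. The module is installed in compiled form; this text tells all that it offers.
- The arm moves only by the tool apply_moves, never from a script. Its argument "commands" is a list of rows, each a list of 5 numbers: the gripper command: -1 is fully open, 1 is shut, values between are in proportion, then the shift along the tool's x, y, z in mm, then the turn about the tool's z in degrees. A call has 1 to 20 rows; each row shifts and turns the commanded pose from where the row before left it, along the tool's axes as they then stand; what a row does not reach is not made up. A row lasts 1/8 s, in which the tool goes at most 62.5 mm and 10.7 degrees, less where a joint would pass 70% of its speed; a pose out of reach is approached as far as the arm can. A call is refused whole if a number of a shift passes 62.5 or a number of a turn 10.7, either way. A call with a gripper value outside its range is refused whole. The fingers move at their own pace and stop on an object; "newtons" is the grip in N (left out, the last holds). Time passes only in rows, so rows that do not move let the fingers close. It gives the time, the measured TCP pose, the force, the opening and the grip force at its end, in the units of the state.
- sense(): the state, without advancing time (a new reading comes with each control period).
- imaging.capture(name): name is "scene" or "side" or "wrist"; returns the picture (400x640x3 uint8, blue, green, red); there is no depth.
- imaging.calibration(name): a dict with "camera_matrix" (3x3 intrinsics, pixels), "world_to_cam" (4x4, takes a point from world to camera coordinates). Camera axes: x right, y up, looking along -z (the intrinsics and any distortion apply to the point x, -y, -z); pixel columns grow to the right and rows downward; lengths in mm; the calibration is good to about 2 mm. A picture is of the moment at which its call begins: read the wrist's pose just before it. calibration takes no time and is no camera call; for the wrist camera it gives the pose at the moment of the call.
- ctrl.finish_job(): hands the job in; it is judged then, once.
The state is a dict: "time_s": time; "joints": joint angles; "dq": joint speeds; "tau": joint torques, N m; "eef_pos": TCP position; "ee_rot": TCP orientation; "force": force on the tool from outside, world axes, zero at the start; "wrist_torque": the same for the moment, N m; "grip_width": opening from 0.0 (shut) to 1.0 (fully open); "grip_force": force on a finger pad.
Only numpy, scipy, OpenCV 4.12 (cv2) and the standard library are available. Lean on these libraries where they do the work, as an engineer would, in place of code of your own. Each camera call takes 0.05 s, during which the arm holds its last target. There are 200 camera calls.

### The job

Take the carrier loaded with the yellow sleeve by its orange fin, lift its hook over the front lip of the raised conveyor track at the green band, and lower it until the hook's black shoe sits flat on the track behind the lip, the whole hook within the green band and square to the track; lower it all the way, do not drop it, then let go and move clear. Keep it upright and leave the carriers with the white and the black sleeve where they are.

Things in the scene. Friction and masses are not known exactly. Their poses are not given: they have to be found in the camera images.
- yellow_grip (a point): Mid of orange fin (12 x, 32 y, 46 mm high) on a 0.4-0.54 kg C-shaped steel carrier with yellow ring sleeve, standing on the table. z up, +x: way the hook reaches. Below this point: bridge top 24, bridge underside 34, flat underside of black shoe (32 x 40 mm, centred) 64, sleeve top 138, foot 184 mm. Stem's inner face x=-58; foot x -66 to 56, sleeve radius 42. Mass centre near below fin. Open to +x under shoe
- station (a point): Mid of the green band (80 mm long) on the floor of a fixed raised channel track, 170 mm above the table. y along the track, z up, -x front: the stem stays there, carrier's +x along this +x. Floor 8 mm thick, free below; front and rear lips 16 mm high, inner faces x=-34/34, outer -40/40 mm. Orange end plates close it, 70 mm or more away. Seated fin point: 64 mm above this one
- white_carrier: Same carrier but with a white sleeve, on the table at the other side; leave it alone. Each carrier is 206 mm high, its foot plate 70 mm wide along y, the stem, bridge and shoe 40 mm wide, the sleeve 84 mm across and 40 mm high. Origin: under the fin, on the underside of the foot; z up, +x the way the hook reaches
- black_carrier: Same carrier but with a black sleeve, already hanging on the track 130 mm or more along from the green band's middle, seated as the yellow one shall be; leave it alone. Origin: under the fin, on the underside of the foot; z up, +x the way the hook reaches

How it is judged (in metres and radians):
On the way, in this order (a step that is already met when the one before it is completed fails the run):
1. the yellow sleeve's carrier is lifted over the lip: its shoe is above the green band, higher than the lip (z of yellow_grip in the frame of station above 0.08 m and x of yellow_grip in the frame of station between -0.03 and 0.03 m and y of yellow_grip in the frame of station between -0.035 and 0.035 m).
2. it is lowered behind the lip while still held: shoe no more than 8 mm above the track's floor, fingers on the carrier (z of yellow_grip in the frame of station between 0.054 and 0.072 m and x of yellow_grip in the frame of station between -0.03 and 0.03 m and y of yellow_grip in the frame of station between -0.03 and 0.03 m and contact force between the fingers and yellow_carrier above 0.5 N).
At the end, for the whole second after the job is handed in: The yellow sleeve's carrier hangs released and at rest with its shoe flat on the track's floor behind the lip: shoe within 5 mm of floor height, hook within 22 mm of the green band's middle, upright within 7 degrees and square to the track within 11 degrees (z of yellow_grip in the frame of station between 0.059 and 0.069 m and x of yellow_grip in the frame of station between -0.022 and 0.022 m and y of yellow_grip in the frame of station between -0.022 and 0.022 m and angle between yellow_grip's own z axis and vertical below 0.12 rad and angle between the x axis of yellow_grip and the x axis of station, either way round below 0.2 rad and linear speed of yellow_carrier below 0.02 m/s); the robot touches nothing.
It fails at once if the white sleeve's carrier is moved more than 20 mm (distance of white_carrier from where it was at the start of the episode above 0.02 m).
It fails at once if the black sleeve's carrier is moved more than 20 mm (distance of black_carrier from where it was at the start of the episode above 0.02 m).
It fails at once if the yellow sleeve's carrier is tipped more than 30 degrees (angle between yellow_grip's own z axis and vertical above 0.52 rad).
It also fails if it takes over 42 s, if anything falls off the work surface, if the arm or the gripper's body presses on something with over 40 N, if the wrist force passes 120 N, or if a joint passes its speed limit or range.

## Working session

There is one attempt and no reset: what is moved stays moved. The work goes in short steps, Python scripts to look and compute and a tool call to move; the robot and the scene stay as the last step left them, time stands still between calls to the robot, and variables do not carry over. Pictures are saved under pics/ and viewed, at most 10 in all, crops included, and the job is handed in when it is done.

Besides the shell and the picture viewer there is one more tool, called after "Emit:" by a JSON object that holds its "name" and its "arguments", one argument or row to a line. apply_moves: Moves the arm, as the interface text tells. Its arguments: {"type":"object","properties":{"commands":{"type":"array","items":{"type":"array","items":{"type":"number"}}},"newtons":{"type":"number"}},"required":["commands"]}

```bash
mkdir -p pics; python3 - <<'E'
from rig import sense, imaging, ctrl
import cv2,numpy as np
s=sense();print(s)
for n in ["scene","side","wrist"]:
    c=imaging.calibration(n);cv2.imwrite(f"pics/{n}0.png",imaging.capture(n));print(n,{k:np.round(v,3).tolist() if hasattr(v,'__len__') else v for k,v in c.items()})
E
```

```text
{'time_s': 0.0, 'joints': array([-1.57144374e+00,  3.13475058e-01,  1.49845583e+00,  6.11499839e-06,
        1.33098832e+00, -2.23382225e-01]), 'dq': array([-0.00075307,  0.00040672, -0.00056184, -0.00106102,  0.00048712,
        0.000111  ]), 'tau': array([-1.74884726e-04, -4.12268651e+01, -2.59742117e+01, -1.91188278e-04,
        4.19568649e-03,  1.88821690e-05]), 'eef_pos': array([ 115.97006585, -511.79364765,  252.71517537]), 'ee_rot': array([-6.58790098e-04,  9.93804920e-01,  1.11136589e-01,  7.70927021e-05]), 'force': array([ 0.02112686, -0.36787988, -0.43296304]), 'wrist_torque': array([ 0.01370581, -0.05874907, -0.04590278]), 'grip_force': 0.0, 'grip_width': 0.9977186087139817}
scene {'camera_matrix': [[421.515, 0.0, 330.259], [0.0, 421.515, 195.941], [0.0, 0.0, 1.0]], 'world_to_cam': [[-0.617, 0.787, -0.006, 336.017], [-0.444, -0.342, 0.828, 139.916], [0.649, 0.514, 0.56, -1417.202], [0.0, 0.0, 0.0, 1.0]]}
side {'camera_matrix': [[484.89, 0.0, 320.91], [0.0, 484.89, 200.814], [0.0, 0.0, 1.0]], 'world_to_cam': [[-0.899, -0.438, -0.018, 496.375], [0.223, -0.493, 0.841, -236.775], [-0.377, 0.752, 0.541, -908.155], [0.0, 0.0, 0.0, 1.0]]}
wrist {'camera_matrix': [[290.014, 0.0, 319.986], [0.0, 290.014, 198.562], [0.0, 0.0, 1.0]], 'world_to_cam': [[0.221, -0.975, -0.002, -524.967], [0.927, 0.211, -0.311, 39.824], [0.303, 0.067, 0.951, -379.513], [0.0, 0.0, 0.0, 1.0]]}
```

View pics/scene0.png

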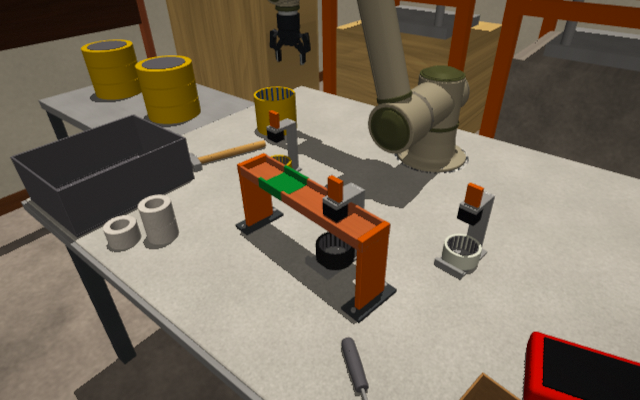

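View pics/side0.png

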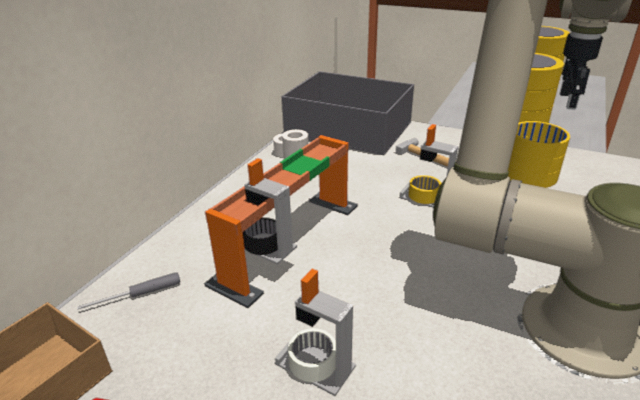

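The scene view shows the yellow carrier's fin near (274,119), the green band near (283,184), the black carrier at (336,190) and the white one at (474,195). In the side view the yellow fin is near (431,133) and the green band near (305,163). A yellow bin stands beside the yellow carrier.

```bash
cat > h.py <<'E'
import cv2,numpy as np
from rig import sense, imaging, ctrl
def P(c): return np.array(c["camera_matrix"])@np.diag([1,-1,-1])@np.array(c["world_to_cam"])[:3]
def tri(Ps,uvs):
    A=[r for p,(u,v) in zip(Ps,uvs) for r in (u*p[2]-p[0],v*p[2]-p[1])]
    x=np.linalg.svd(np.array(A))[2][-1];x=x[:3]/x[3]
    e=[np.round((p@np.r_[x,1])[:2]/(p@np.r_[x,1])[2]-uv,1) for p,uv in zip(Ps,uvs)]
    return x,e
def onplane(p,uv,z):
    A=np.array([uv[0]*p[2]-p[0],uv[1]*p[2]-p[1]]);return np.linalg.solve(A[:,:2],-A[:,2]*z-A[:,3])
def proj(p,X): q=p@np.r_[X,1];return q[:2]/q[2]
def blob(im,lo,hi,win):
    x0,y0,x1,y1=win;m=cv2.inRange(cv2.cvtColor(im,cv2.COLOR_BGR2HSV),lo,hi)
    k=np.zeros_like(m);k[y0:y1,x0:x1]=m[y0:y1,x0:x1]
    n,l,s,c=cv2.connectedComponentsWithStats(k);i=1+np.argmax(s[1:,4]);return c[i],s[i],(l==i).astype(np.uint8)
E
python3 - <<'E'
from h import *
Ps=[P(imaging.calibration(n)) for n in("scene","side")]
I=[cv2.imread(f"pics/{n}0.png") for n in("scene","side")]
O=((3,150,60),(14,255,255));G=((50,120,40),(75,255,255))
for nm,c,w in(("fin",O,[(262,105,286,132),(420,120,440,150)]),("blackfin",O,[(322,172,348,203),(245,155,268,187)]),("whitefin",O,[(460,180,490,210),(298,265,322,302)]),("green",G,[(250,165,315,205),(275,140,335,180)])):
    b=[blob(i,*c,x) for i,x in zip(I,w)];print(nm,[(np.round(q[0],1),q[1]) for q in b],tri(Ps,[q[0] for q in b]))
    if nm=="green":
        for q,p in zip(b,Ps):
            m=q[2]; h=cv2.findContours(m,0,2)[0][0];a=cv2.approxPolyDP(cv2.convexHull(h),2,True)[:,0];print([(tuple(int(t) for t in v),np.round(onplane(p,v,186)).tolist()) for v in a])
W=np.hstack([cv2.resize(I[0][100:210,240:350],(400,400)),cv2.resize(I[1][110:220,380:490],(400,400))])
cv2.imwrite("pics/c.png",np.vstack([W]))
E
```

```text
fin [(array([273.8, 119.1]), array([269, 111,  10,  18, 144], dtype=int32)), (array([430.5, 134.5]), array([426, 125,  10,  21, 131], dtype=int32))] (array([ 401.90645842, -317.57178759,  183.48792832]), [array([-0., -0.]), array([-0.,  0.])])
blackfin [(array([333.4, 188.7]), array([322, 175,  21,  28, 389], dtype=int32)), (array([255.9, 171.5]), array([248, 159,  20,  26, 320], dtype=int32))] (array([646.73050862,  90.00885375, 231.68205586]), [array([0. , 0.1]), array([ 0. , -0.1])])
whitefin [(array([473.5, 194.7]), array([465, 183,  19,  25, 327], dtype=int32)), (array([309.4, 285.6]), array([301, 269,  17,  33, 425], dtype=int32))] (array([426.24592023, 291.95651497, 183.29300426]), [array([-0.1, -0.1]), array([-0.1,  0.1])])
green [(array([283.5, 182.2]), array([259, 166,  49,  34, 842], dtype=int32)), (array([304.1, 163.9]), array([281, 149,  48,  30, 731], dtype=int32))] (array([624.76850396, -69.17695388, 174.83400095]), [array([0., 0.]), array([ 0., -0.])])
[((307, 177), [589.0, -30.0]), ((306, 184), [613.0, -12.0]), ((280, 199), [690.0, -17.0]), ((259, 185), [678.0, -91.0]), ((260, 177), [654.0, -113.0]), ((284, 166), [585.0, -105.0])]
[((328, 157), [580.0, -102.0]), ((328, 165), [564.0, -68.0]), ((311, 178), [572.0, -1.0]), ((284, 169), [644.0, -12.0]), ((281, 162), [666.0, -38.0]), ((300, 149), [658.0, -112.0])]
```

View pics/c.png

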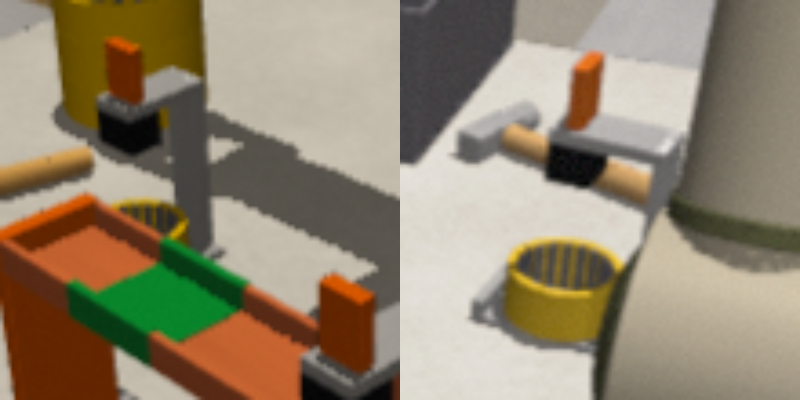

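View pics/wrist0.png

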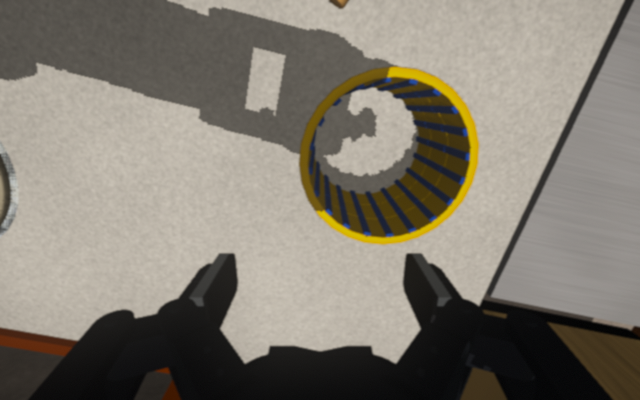

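```bash
cat >> h.py <<'E'
from scipy.spatial.transform import Rotation as Ro
def pose():
    s=sense();R=Ro.from_quat(np.roll(s["ee_rot"],-1)).as_matrix();return s["eef_pos"],R,np.degrees(np.arctan2(R[1,0],R[0,0]))
def togo(goal,yaw=None):
    p,R,y=pose();print("pos",np.round(p,1),"yaw",round(y,1),"shift tool mm",np.round(R.T@(np.array(goal)-p),1),"" if yaw is None else "turn %.1f"%(-(yaw-y)))
E
python3 - <<'E'
from h import *
Ps=[P(imaging.calibration(n)) for n in("scene","side")]
for uv in[(288.1,118.7),(295.8,121.5)]: print(onplane(Ps[0],uv,160))
print(onplane(Ps[1],(457,147),160))
print(pose());togo([385,-320,340],85)
c=imaging.calibration("wrist");w=np.array(c["world_to_cam"]);print(-w[:3,:3].T@w[:3,3])
E
```

```text
[ 336.47014989 -323.98098991]
[ 337.59352641 -291.67707244]
[ 334.82004969 -323.88143184]
(array([ 115.99908168, -511.88415062,  252.91767405]), array([[ 9.75282934e-01,  2.20959718e-01,  2.73124126e-05],
       [ 2.20959618e-01, -9.75282597e-01,  8.38148042e-04],
       [ 2.11834276e-04, -8.11396542e-04, -9.99999648e-01]]), np.float64(12.765402514162227))
pos [ 116.  -511.9  252.9] yaw 12.8 shift tool mm [ 304.8 -127.8  -86.9] turn -72.2
[ 194.23904685 -494.91993137  372.29592036]
```

Emit:
{"name": "apply_moves", "arguments": {
  "commands": [
    [-1, 0, 0, -45, 0],
    [-1, 0, 0, -45, 0],
    [-1, 53, -21, 0, 0],
    [-1, 53, -21, 0, 0],
    [-1, 53, -21, 0, 0],
    [-1, 53, -21, 0, 0],
    [-1, 53, -21, 0, 0],
    [-1, 53, -21, 0, 0],
    [-1, 0, 0, 0, -10.5],
    [-1, 0, 0, 0, -10.5],
    [-1, 0, 0, 0, -10.5],
    [-1, 0, 0, 0, -10.5],
    [-1, 0, 0, 0, -10.5],
    [-1, 0, 0, 0, -10.5],
    [-1, 0, 0, 0, -10.5],
    [-1, 0, 0, 0, 0],
    [-1, 0, 0, 0, 0]
  ]
}}

```text
time_s: 2.28
eef_pos: [398.3, -318.9, 343.2]
ee_rot: [-0.0, 0.731, 0.682, 0.0]
force: [0.0, -0.1, 0.3]
grip_width: 0.997
grip_force: 0.0
```

```bash
python3 - <<'E'
from h import *
togo([402,-318,186],85)
c=imaging.calibration("wrist");np.save("w1",P(c));cv2.imwrite("pics/w1.png",imaging.capture("wrist"))
print(proj(P(c),[402,-318,206]))
E
```

```text
pos [ 398.3 -318.9  343.2] yaw 86.1 shift tool mm [  1.1   3.7 157.2] turn 1.1
[323.47006885 192.79069256]
```

View pics/w1.png

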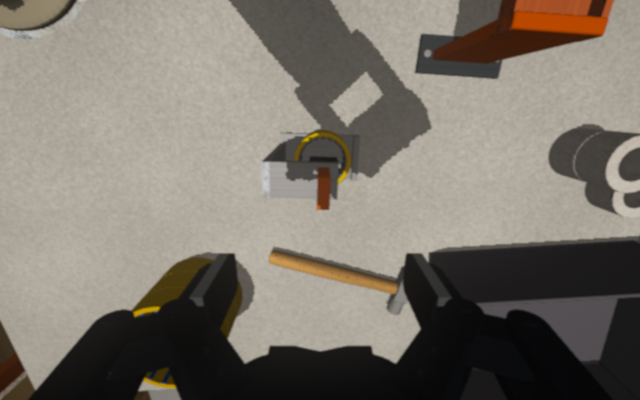

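The wrist view shows the yellow carrier with its fin at about (323,189). Its bridge runs left to the stem at (265,180), nearly level in the image.

```bash
python3 - <<'E'
from h import *
p=np.load("w1.npy");im=cv2.imread("pics/w1.png")
b=blob(im,(0,150,40),(14,255,255),(305,155,340,220));print(b[0],b[1],cv2.minAreaRect(cv2.findNonZero(b[2])))
cv2.imwrite("pics/w1c.png",cv2.resize(im[140:220,250:360],(770,560),interpolation=cv2.INTER_CUBIC))
E
```

```text
[323.40559441 188.06993007] [317 168  13  41 429] ((323.3782653808594, 188.0302734375), (11.510400772094727, 40.28640365600586), 1.9749339818954468)
```

View pics/w1c.png

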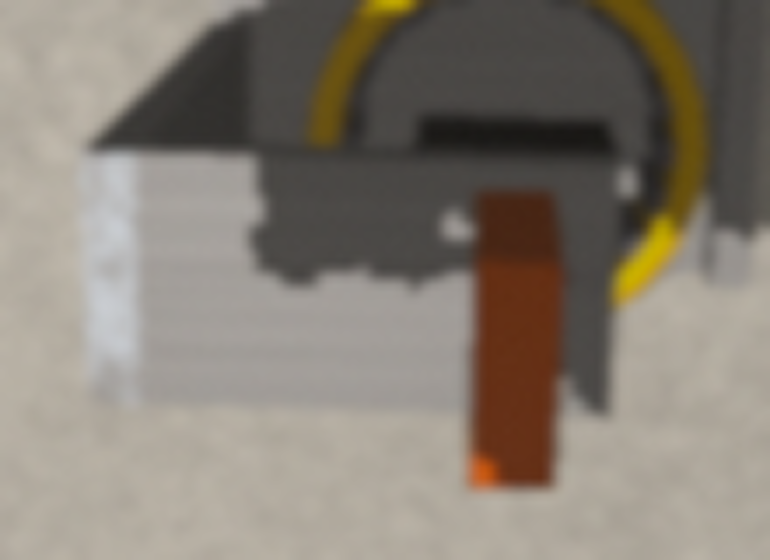

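The crop shows the fin's top face with corners near (475,260), (560,262), (553,487) and (470,487). The bridge's far edge runs from (88,150) to (615,158).

```bash
python3 - <<'E'
from h import *
p=np.load("w1.npy")
f=lambda u,v:(250+(u+.5)/7-.5,140+(v+.5)/7-.5)
Z=183.5
t=np.array([onplane(p,f(*q),Z+23) for q in[(475,260),(560,262),(553,487),(470,487)]]);print(t,t.mean(0))
b=np.array([onplane(p,f(*q),Z-24) for q in[(88,150),(615,158),(92,405),(470,410)]]);print(b)
a=lambda d:np.degrees(np.arctan2(d[1],d[0]))
print(a(b[1]-b[0]),a(b[3]-b[2]),a(b[0]-b[2])-90,a(t[0]-t[3])-90,a(t[1]-t[2])-90)
E
```

```text
[[ 397.52622798 -302.26572276]
 [ 408.49516952 -303.287686  ]
 [ 405.74780396 -334.21569277]
 [ 394.62504273 -333.44896842]] [ 401.59856105 -318.30451749]
[[ 339.37953688 -292.77223679]
 [ 418.54251828 -299.44114012]
 [ 334.74251537 -332.92164191]
 [ 393.83505996 -337.82012119]]
-4.815381352002073 -4.738702033138987 -6.588138124133849 -5.3153074954609565 -5.076316667523159
```

Emit:
{"name": "apply_moves", "arguments": {
  "commands": [
    [-1, 0.8, 3.3, 0, 1.1],
    [-1, 0, 0, 45, 0],
    [-1, 0, 0, 45, 0],
    [-1, 0, 0, 40, 0],
    [-1, 0, 0, 20, 0],
    [-1, 0, 0, 5, 0],
    [-1, 0, 0, 0, 0],
    [-1, 0, 0, 0, 0],
    [0, 0, 0, 0, 0],
    [1, 0, 0, 0, 0],
    [1, 0, 0, 0, 0],
    [1, 0, 0, 0, 0],
    [1, 0, 0, 0, 0],
    [1, 0, 0, 0, 0],
    [1, 0, 0, 0, 0],
    [1, 0, 0, 0, 0],
    [1, 0, 0, 0, 0]
  ],
  "newtons": 70
}}

```text
time_s: 4.45
eef_pos: [401.6, -318.4, 188.4]
ee_rot: [0.0, 0.736, 0.677, -0.0]
force: [-1.3, -1.0, 2.2]
grip_width: 0.129
grip_force: 68.8
```

```bash
python3 - <<'E'
from h import *
togo([401.6,-318.3,188],85);s=sense();print(s["grip_force"],s["grip_width"],s["force"])
E
```

```text
pos [ 401.6 -318.4  188.4] yaw 85.2 shift tool mm [ 0.1 -0.1  0.4] turn 0.2
68.80402207374573 0.12914496705838366 [-1.33827798 -1.01146392  2.23264147]
```

Emit:
{"name": "apply_moves", "arguments": {
  "commands": [
    [1, 0, 0, -10, 0],
    [1, 0, 0, -20, 0],
    [1, 0, 0, -30, 0],
    [1, 0, 0, -22, 0],
    [1, 0, 0, -10, 0],
    [1, 17, 3, 0, 0],
    [1, 34, 6, 0, 0],
    [1, 34, 6, 0, 0],
    [1, 34, 6, 0, 0],
    [1, 34, 6, 0, 0],
    [1, 34, 6, 0, 0],
    [1, 34, 6, 0, 0],
    [1, 34, 6, 0, 0],
    [1, 14, 3, 0, 0],
    [1, 0, 0, 0, 0],
    [1, 0, 0, 0, 0]
  ]
}}

```text
time_s: 6.45
eef_pos: [471.9, -54.8, 280.0]
ee_rot: [-0.0, 0.736, 0.676, -0.0]
force: [-0.5, 0.3, -4.2]
grip_width: 0.128
grip_force: 68.3
```

```bash
python3 - <<'E'
from h import *
togo([470,-54,280],84);s=sense();print(s["grip_force"],s["grip_width"],s["force"],s["wrist_torque"])
c=imaging.calibration("wrist");np.save("w2",P(c));cv2.imwrite("pics/w2.png",imaging.capture("wrist"))
np.save("s2",P(imaging.calibration("scene")));cv2.imwrite("pics/s2.png",imaging.capture("scene"))
np.save("d2",P(imaging.calibration("side")));cv2.imwrite("pics/d2.png",imaging.capture("side"))
E
```

```text
pos [471.9 -54.8 280. ] yaw 85.1 shift tool mm [ 0.7 -1.9 -0. ] turn 1.1
68.33404183387756 0.1279885975583051 [-0.47196696  0.3163382  -4.17683094] [ 0.02554837 -0.00305157  0.01373214]
```

View pics/w2.png

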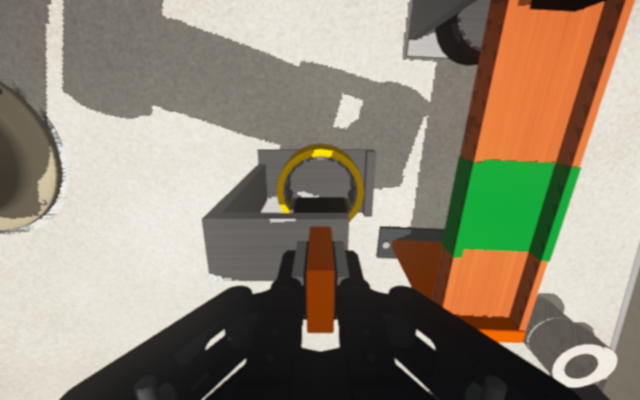

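The wrist view shows the yellow carrier held upright at (320,280). The green band spans about (445..580, 160..260), and the track runs up the right side, slightly tilted.

```bash
python3 - <<'E'
import cv2
im=cv2.imread("pics/w2.png");cv2.imwrite("pics/w2c.png",cv2.resize(im[140:280,430:600],(680,560),interpolation=cv2.INTER_CUBIC))
E
```

```text
(no output)
```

View pics/w2c.png

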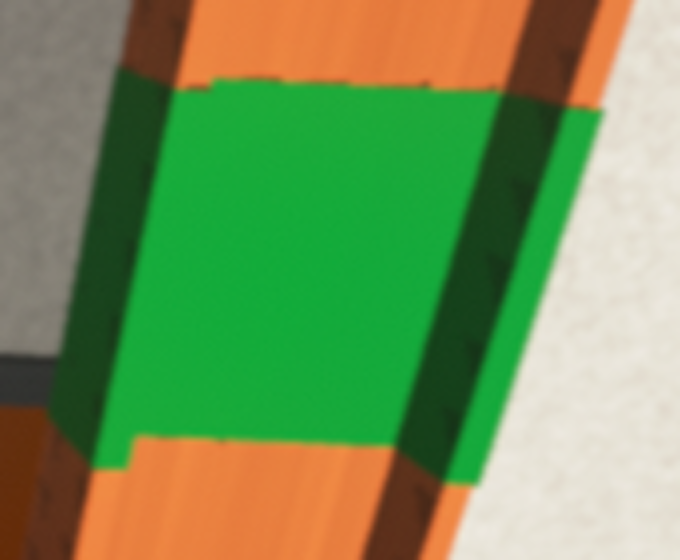

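In the crop, the front lip's outer top edge runs (174,88)-(93,468). The rear inner floor corner runs (502,93)-(397,445), and the rear outer top edge runs (603,110)-(478,486).

```bash
python3 - <<'E'
from h import *
p=np.load("w2.npy")
f=lambda u,v:(430+(u+.5)/4-.5,140+(v+.5)/4-.5)
L={"fo":(186,(174,88),(93,468),-40),"rf":(170,(502,93),(397,445),34),"ri":(186,(565,105),(442,483),34),"ro":(186,(603,110),(478,486),40)}
C=[]
for k,(z,a,b,off) in L.items():
    A,B=onplane(p,f(*a),z),onplane(p,f(*b),z);d=A-B;yaw=np.degrees(np.arctan2(d[1],d[0]))-90
    r=np.radians(-5.5);c=(A+B)/2-off*np.array([np.cos(r),np.sin(r)]);C.append(c)
    print(k,A.round(1),B.round(1),np.linalg.norm(d).round(1),yaw.round(2),c.round(1))
print(np.mean(C,0))
# held fin top (z=280-4.5+23) projected under rigid assumption
print(proj(p,[471.9,-54.8,298.5]))
im=cv2.imread("pics/w2.png");g=cv2.inRange(cv2.cvtColor(im,cv2.COLOR_BGR2HSV),(3,120,30),(14,255,255))
# height of floor: triangulate green between wrist and scene, side
Ps=[p,np.load("s2.npy"),np.load("d2.npy")]
r0=np.array([-np.sin(np.radians(-5.5)),np.cos(np.radians(-5.5))])
ctr=np.mean(C,0)
for nm,q,off in(("s2",Ps[1],0),("d2",Ps[2],0)): print(nm,proj(q,[*ctr,170]))
G=((50,120,40),(75,255,255))
I=[cv2.imread(f"pics/{n}.png") for n in("s2","d2")]
b=[blob(i,*G,x) for i,x in zip(I,[(250,165,315,205),(275,140,335,180)])]
print([x[0] for x in b],[x[1] for x in b])
bw=f(300,265);print(tri(Ps,[bw,b[0][0],b[1][0]]))
E
```

```text
fo [588.9 -26.2] [ 578.4 -105.1] 79.6 -7.54 [623.5 -69.4]
rf [662.6 -36.5] [ 652.6 -114.7] 78.8 -7.3 [623.7 -72.3]
ri [661.9 -35.6] [ 651.  -114.7] 79.9 -7.81 [622.6 -71.9]
ro [669.1 -37.1] [ 658.6 -116.1] 79.7 -7.6 [624.  -72.8]
[623.45400095 -71.61808846]
[319.20960425 304.62763037]
s2 [283.29759304 183.39248642]
d2 [305.24057583 165.38723842]
[array([283.45628743, 182.2742515 ]), array([304.1568895 , 163.90995907])] [array([259, 166,  49,  34, 835], dtype=int32), array([281, 149,  48,  31, 733], dtype=int32)]
(array([624.62364861, -69.19431814, 174.4389133 ]), [array([1.2, 1. ]), array([0.1, 0. ]), array([0.1, 0.1])])
```

Emit:
{"name": "apply_moves", "arguments": {
  "commands": [
    [1, 0, 0, 0, 2.6],
    [1, 4, 0, 0, 0],
    [1, 0, 12.5, 0, 0],
    [1, 0, 25, 0, 0],
    [1, 0, 25, 0, 0],
    [1, 0, 25, 0, 0],
    [1, 0, 25, 0, 0],
    [1, 0, 25, 0, 0],
    [1, 0, 15, 0, 0],
    [1, 0, 0, 0, 0],
    [1, 0, 0, 0, 0],
    [1, 0, 0, 0, 0]
  ]
}}

```text
time_s: 8.1
eef_pos: [623.6, -70.0, 280.5]
ee_rot: [0.0, 0.751, 0.66, 0.0]
force: [-0.2, 0.4, -5.1]
grip_width: 0.125
grip_force: 68.6
```

```bash
python3 - <<'E'
from h import *
togo([623.6,-70.7,238.4],82.5);s=sense();print(s["grip_force"],s["grip_width"],s["force"],s["wrist_torque"])
a=imaging.capture("scene")[120:300,200:380];b=imaging.capture("side")[90:270,230:410]
cv2.imwrite("pics/o3.png",np.hstack([cv2.resize(q,(400,400)) for q in(a,b)]))
E
```

```text
pos [623.6 -70.  280.5] yaw 82.6 shift tool mm [-0.7  0.1 42.1] turn 0.1
68.6067795753479 0.12455126775220371 [-0.15483048  0.38370288 -5.11491612] [ 0.03373835  0.00287862 -0.0114895 ]
```

View pics/o3.png

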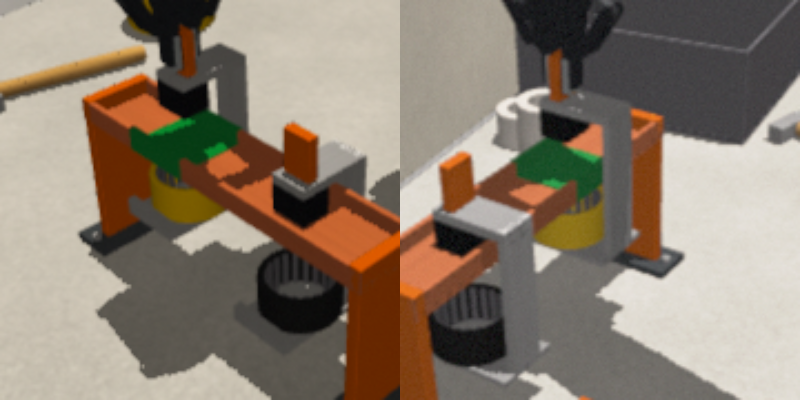

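The shoe hovers over the green band in both views, at crop (183,95) and (565,125), with the sleeve below the track. I'll lower it now, slowly at the end.

Emit:
{"name": "apply_moves", "arguments": {
  "commands": [
    [1, 0, 0, 8, 0],
    [1, 0, 0, 12, 0],
    [1, 0, 0, 10, 0],
    [1, 0, 0, 5, 0],
    [1, 0, 0, 3, 0],
    [1, 0, 0, 1, 0],
    [1, 0, 0, 1, 0],
    [1, 0, 0, 1, 0],
    [1, 0, 0, 0, 0],
    [1, 0, 0, 0, 0]
  ]
}}

```text
time_s: 9.45
eef_pos: [623.9, -70.1, 239.4]
ee_rot: [0.0, 0.751, 0.66, 0.0]
force: [-0.0, -1.0, -4.2]
grip_width: 0.132
grip_force: 68.6
```

Emit:
{"name": "apply_moves", "arguments": {
  "commands": [
    [1, 0, 0, 0.6, 0],
    [1, 0, 0, 0.6, 0],
    [1, 0, 0, 0, 0],
    [1, 0, 0, 0, 0]
  ]
}}

```text
time_s: 9.95
eef_pos: [623.9, -70.1, 238.4]
ee_rot: [0.0, 0.751, 0.66, 0.0]
force: [-1.1, -0.3, 0.1]
grip_width: 0.131
grip_force: 69.1
```

Emit:
{"name": "apply_moves", "arguments": {
  "commands": [
    [1, 0, 0, 0.5, 0],
    [1, 0, 0, 0, 0],
    [1, 0, 0, 0, 0]
  ]
}}

```text
time_s: 10.32
eef_pos: [623.9, -70.1, 238.4]
ee_rot: [0.0, 0.751, 0.66, 0.0]
force: [-3.0, -0.4, 5.7]
grip_width: 0.135
grip_force: 70.1
```

Emit:
{"name": "apply_moves", "arguments": {
  "commands": [
    [0.6, 0, 0, -0.3, 0],
    [0.4, 0, 0, 0, 0],
    [0, 0, 0, 0, 0],
    [-0.5, 0, 0, 0, 0],
    [-1, 0, 0, 0, 0],
    [-1, 0, 0, 0, 0],
    [-1, 0, 0, 0, 0],
    [-1, 0, 0, 0, 0],
    [-1, 0, 0, -10, 0],
    [-1, 0, 0, -25, 0],
    [-1, 0, 0, -35, 0],
    [-1, 0, 0, -35, 0],
    [-1, 0, 0, -20, 0],
    [-1, 0, 0, 0, 0],
    [-1, 0, 0, 0, 0],
    [-1, 0, 0, 0, 0],
    [-1, 0, 0, 0, 0]
  ]
}}

```text
time_s: 12.45
eef_pos: [623.8, -70.1, 362.3]
ee_rot: [-0.0, 0.751, 0.66, -0.0]
force: [0.1, -0.1, -0.1]
grip_width: 0.998
grip_force: 0.0
```

```bash
python3 - <<'E'
from h import *
s=sense();print(s["eef_pos"],s["grip_width"],s["force"])
A=imaging.capture("scene");B=imaging.capture("side");Ps=[P(imaging.calibration(n)) for n in("scene","side")]
for z in(234,): print([proj(p,[623.6,-70.7,z]) for p in Ps])
cv2.imwrite("pics/o4.png",np.hstack([cv2.resize(q,(400,400)) for q in(A[120:300,200:380],B[90:270,230:410])]))
O=((3,150,60),(14,255,255))
b=[blob(A,*O,(270,130,295,157)),blob(B,*O,(288,100,315,140))]
print([x[:2] for x in b],tri(Ps,[x[0] for x in b]))
E
```

```text
[623.80278158 -70.07890493 362.31239988] 0.9984005239055538 [ 0.10390167 -0.0901165  -0.10541846]
[array([281.53605957, 158.71189055]), array([303.96234813, 140.01897967])]
[(array([280.61538462, 152.63736264]), array([275, 148,  13,   9,  91], dtype=int32)), (array([304.19090909, 134.59090909]), array([298, 129,  12,  11, 110], dtype=int32))] (array([623.05193942, -72.24641905, 247.23814255]), [array([0.1, 0.4]), array([ 0.1, -0.3])])
```

View pics/o4.png

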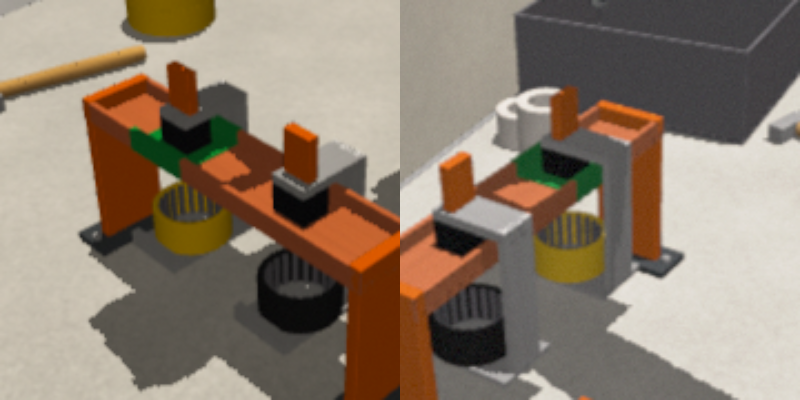

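The carrier hangs upright on the green band, with its fin at crop (183,88) and (565,112), and the gripper is clear. My blob window cut the fin off, so I'll re-check with the right window and then hand in.

```bash
python3 - <<'E'
from h import *
A=imaging.capture("scene");B=imaging.capture("side");Ps=[P(imaging.calibration(n)) for n in("scene","side")]
O=((3,150,60),(14,255,255))
b=[blob(A,*O,(270,140,293,171)),blob(B,*O,(296,125,314,153))]
x,e=tri(Ps,[q[0] for q in b]);print([q[1] for q in b],x,e)
if np.linalg.norm(x-[623.6,-70.7,233])<9: print(ctrl.finish_job())
E
```

```text
[array([270, 148,  19,  23, 311], dtype=int32), array([298, 129,  16,  24, 259], dtype=int32)] [625.10072668 -74.73212449 230.2175212 ] [array([-0. , -0.1]), array([-0. ,  0.1])]
the job is handed in; nothing more can be done
None
```

The yellow carrier now hangs on the track at the green band, released and upright, with the gripper clear, and I handed the job in at about 12.5 s of the 42 s. My last camera check put its fin about 4 mm from where it should sit; that check may be a few mm off, and no verdict came back.

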